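# Lock the hand grinder, free the knock box

### The job

Three coffee-bar devices stand on suction feet, each held to the counter by a lever. First push the hand grinder's lever fully down to lock it to the counter; then flick the knock box's lever fully up so that it can be lifted off for emptying. Leave the tamping stand's lever as it is.

Things in the scene. Friction and masses are not known exactly. Their poses are not given: they have to be found in the camera images.
- grinder_pedal (a point): Middle of the hand grinder's pedal. Grinder: wooden drum 84 mm wide, glass hopper, crank on top, 240 mm tall. All three levers are alike: flat ribbed steel pedal 55 long, 28 wide, 9 mm thick, sticking out sideways from a round black foot (124 mm wide). x: along lever, outward; y: across pedal, parallel to hinge; z: normal of its upper face. Hinge axis: 65 mm from here along -x, 45 mm above counter.
- knockbox_pedal (a point): Same point and axes on the knock box: open steel tub 114 mm wide with a rubber bar across its mouth, 127 mm tall. Levers are level when fully down (locked; pedal middle 45 mm above counter, free space below) and slope up 34 degrees (0.6 rad) when fully up; stops at both ends. About 2.5 N at the pedal moves them; no spring, they stay where left. The pedal's sides can be pinched from above. Starts down.
- tamper_stand_pedal (a point): Same point and axes on the tamping stand: dark steel block with a fork holding a portafilter with a dark wooden handle, 128 mm tall. Its lever starts at any angle and is left as it is. The grinder's lever starts up. Each lever points roughly to the robot's right (-y), within 25 degrees.
Mind the look-alikes: they are no part of the job. What is shaped like the part that bears knockbox_pedal but orange is not meant.

How it is judged:
On the way, in this order (a step that is already met when the one before it is completed fails the run):
1. the grinder's lever is pushed down to within 10 degrees of level (angle between grinder_pedal's own z axis and vertical below 0.175 rad), for 0.2 s.
2. then the knock box's lever is raised to within 10 degrees of its upper stop (angle between knockbox_pedal's own z axis and vertical above 0.425 rad), for 0.2 s.
At the end, for the whole second after the job is handed in: The grinder's lever is down (within 10 degrees, 0.175 rad, of level), the knock box's lever is up (more than 0.425 rad above level, within 10 degrees of its stop), and the tamping stand's pedal is within 12 mm of where it was (angle between grinder_pedal's own z axis and vertical below 0.175 rad and angle between knockbox_pedal's own z axis and vertical above 0.425 rad and distance of tamper_stand_pedal from where it was at the start of the episode below 0.012 m); the robot touches nothing.
It fails at once if the tamping stand's lever is moved by more than 12 mm at the pedal (distance of tamper_stand_pedal from where it was at the start of the episode above 0.012 m).
It also fails if it takes over 45 s, if anything falls off the work surface, if the arm or the gripper's body presses on something with over 40 N, if the wrist force passes 120 N, or if a joint passes its speed limit or range.

### The arm

A 7-joint arm with a two-finger parallel gripper is mounted at the origin on the work surface. World frame = base frame: x ahead of the robot, y to its left, z up, the work surface at z = 0. Lengths are in m, angles in rad, forces in N, time in s.
With the tool pointing down it reaches from about 0.425 to 1.025 m from the base axis. Payload 3.6 kg.
Tool frame: the origin (TCP) lies at the very end of the fingers, on their centre line; the grasp point (between the pads) lies 19 mm behind it; z points along the fingers, y is the direction in which the jaws open and shut (so a half turn about z gives the same grasp; the last joint's range is limited). The gripper opens to 85 mm and grips with 20 to 120 N. Pads are 22 mm wide; open, the fingers measure 114 mm over their backs; the gripper's body (76 mm by 85 mm) begins 54 mm behind the grasp point. The pads swing forward as they close: fully open they stand 13 mm farther back than shut.
Start: joints at [1.183, 0.591, 0.048, 1.609, -0.033, 0.943, -0.034], TCP at [0.21, -0.694, 0.231] pointing down, gripper open.
Joint ranges: [-2.69, 2.69], [-0.47, 2.24], [-1.27, 1.36], [0.19, 2.51], [-1.53, 4.68], [0.08, 2.07], [-3.09, 3.09]. Speed limits (rad/s): [2.57, 2.57, 3.14, 3.14, 3.14, 3.14, 3.14].

### API

Orientations are given as a unit quaternion [x, y, z, w].
In Python, from station import * gives the robot as it stands. The module is installed in compiled form; this text tells all that it offers. Calls block until the motion is done:
- movep(position, orientation): joint-space move of the TCP to a pose.
- servo_line(position, rate=0.15, frame=None, max_force=None): straight line of the TCP; frame=None keeps the orientation; rate is the mean speed in m/s. With max_force (N) it stops when the force on the tool has changed by that much, and returns True; else False.
- set_joints(angles): joint-space move.
- move_gripper(opening, force=None): opening from 0.0 (shut) to 1.0 (fully open); force is the grip in N (None keeps the last); returns when the fingers have stopped.
- pause(seconds).
- ik(position, orientation): joint angles nearest the present ones, or None.
- state(): the state.
- camera(name): name is "side" or "top"; returns a dict with "color" (420x560x3 uint8, blue, green, red), "range_z" (420x560 float32, m along the optical axis (not along the pixel's ray), 0 where there is no reading), "vertical_fov" (degrees; the focal length in pixels is half the picture's height over the tangent of half this angle, whatever the lens; pixels are square), "cx", "cy" (the principal point, pixels), "view" (4x4, takes a point from world to camera coordinates). Camera axes: x right, y down, z forward; pixel columns grow to the right and rows downward; lengths in m; the calibration is good to about 2 mm. A picture is of the moment at which its call begins.
A pose or a line that the arm cannot do raises MotionError and nothing moves.
- sign_off(): hands the job in, once; it reports no verdict.
The state is a dict: "time_s": time; "qpos": joint angles; "dq": joint speeds; "effort": joint torques, N m; "ee_pos": TCP position; "ee_rot": TCP orientation; "force": force on the tool from outside, world axes, zero at the start; "moment": the same for the moment, N m; "opening": opening from 0.0 (shut) to 1.0 (fully open).
Only numpy, scipy, OpenCV 4.12 (cv2) and the standard library are available. Lean on these libraries where they do the work, as an engineer would, in place of code of your own. Each camera call takes 0.05 s, during which the arm holds its last target.

## Working session

There is one attempt and no reset: what is moved stays moved. The work goes in short steps, each a Python script; the robot and the scene stay as the last script left them, time stands still between calls to the robot, and variables do not carry over. Pictures are saved under pics/ and viewed, and the job is handed in when it is done.

```bash
mkdir -p pics
cat > h.py <<'E'
from station import *
import numpy as np, cv2
def K(c):
    h=c["color"].shape[0]; f=h/2/np.tan(np.radians(c["vertical_fov"])/2); return f
def cloud(c):
    f=K(c); z=c["range_z"]; v,u=np.mgrid[:z.shape[0],:z.shape[1]]
    P=np.stack([(u-c["cx"])/f*z,(v-c["cy"])/f*z,z],-1)
    V=np.array(c["view"]); R=V[:3,:3];t=V[:3,3]
    W=(P-t)@R
    W[z<=0]=np.nan
    return W
E
python3 - <<'E'
from h import *
import pickle
s=state(); print(s["time_s"],s["ee_pos"],s["ee_rot"],s["force"])
for n in("side","top"):
    c=camera(n); cv2.imwrite(f"pics/{n}0.png",c["color"]); pickle.dump(c,open(f"{n}0.pkl","wb"))
    V=np.array(c["view"]); print(n,-V[:3,:3].T@V[:3,3],V[2,:3],c["vertical_fov"],c["cx"],c["cy"],(c["range_z"]>0).mean())
E
```

```text
0.0 [ 0.20968456 -0.69314618  0.23015068] [ 9.89228333e-01  1.46376460e-01 -2.27909931e-04 -1.08893470e-03] [ 0.50659729 -0.33669331  0.5506027 ]
side [-0.05665923  0.62306732  0.53553474] [ 0.53387349 -0.67422986 -0.51028736] 47.35598299079305 285.4145925094891 210.164944233698 0.9960969387755102
top [ 0.35769464 -0.00642141  0.9036874 ] [ 0.10284283  0.02883894 -0.99427947] 55.95035517950086 280.5314280283992 207.76456882124197 0.9959056122448979
```

View pics/side0.png

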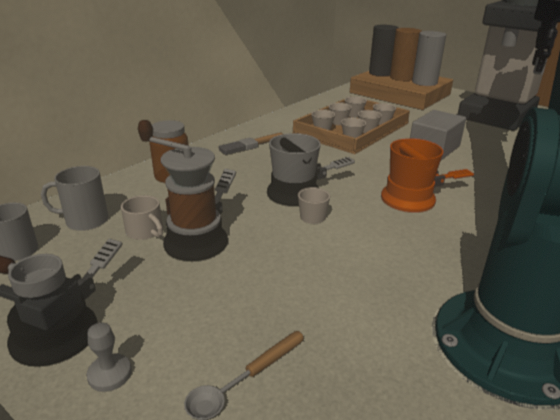

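View pics/top0.png

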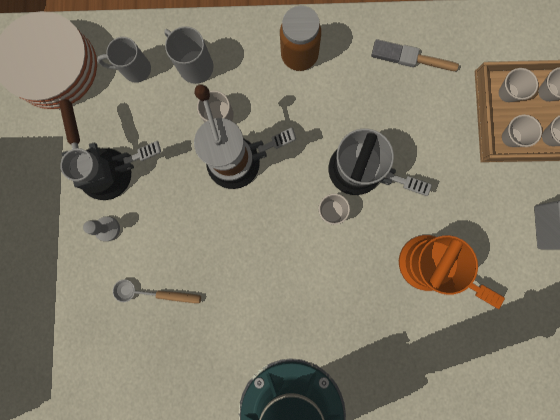

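Top view: the tamping stand is at (100,172) with its pedal at (149,150). The grinder is at (232,160), pedal (284,138). The steel knock box is at (362,163), pedal (419,186). The orange tub at (440,265), pedal (488,297), is the look-alike and is excluded by its colour. Next I'll measure the pedals and check enlarged crops.

Run:
```python
import pickle,numpy as np,cv2
from h import cloud
c=pickle.load(open("top0.pkl","rb")); W=cloud(c); s=pickle.load(open("side0.pkl","rb")); Ws=cloud(s)
img=c["color"]
a=cv2.resize(img[105:215,230:450],None,fx=3.6,fy=3.6,interpolation=cv2.INTER_CUBIC); cv2.imwrite("pics/crop_top.png",a)
b=cv2.resize(s["color"][110:260,120:380],None,fx=3,fy=3,interpolation=cv2.INTER_CUBIC); cv2.imwrite("pics/crop_side.png",b)
fl=W[300:400,150:230].reshape(-1,3); print("floor z",np.nanmedian(fl[:,2]), np.nanmedian(Ws[300:340,300:400,2]))
for n,(r0,r1,c0,c1) in dict(tamp=(135,168,130,165),grind=(122,155,262,300),knock=(168,200,398,436)).items():
    w=W[r0:r1,c0:c1]; m=w[...,2]>0.025
    p=w[m]; 
    # PCA
    ce=p.mean(0); u,sg,vt=np.linalg.svd(p-ce); print(n,len(p),ce.round(4),"z",p[:,2].min().round(3),p[:,2].max().round(3)); print(vt.round(3),(sg/np.sqrt(len(p))).round(4))
# foot centers: black mask
```

```text
floor z -0.00031088340977775364 -0.0001660736509506065
tamp 361 [0.5712 0.3118 0.0652] z 0.034 0.079
[[-0.321  0.885 -0.338]
 [ 0.93   0.363  0.067]
 [ 0.182 -0.293 -0.939]] [0.0239 0.0078 0.0026]
grind 395 [0.5895 0.0185 0.0766] z 0.037 0.097
[[-0.253  0.808 -0.533]
 [ 0.954  0.299  0.   ]
 [ 0.16  -0.508 -0.846]] [0.0251 0.0077 0.002 ]
knock 387 [ 0.4909 -0.2723  0.0541] z 0.045 0.06
[[-0.384 -0.918  0.102]
 [ 0.923 -0.383  0.035]
 [ 0.007  0.108  0.994]] [0.0187 0.0078 0.0017]
```

Run:
```python
import pickle,numpy as np
from h import cloud
c=pickle.load(open("top0.pkl","rb")); W=cloud(c)
for n,(r0,r1,c0,c1,st) in dict(grind=(126,154,256,300,2),knock=(170,200,396,436,2)).items():
    print(n); print((W[r0:r1:st,c0:c1:st,2]*1000).round().astype(int))
```

```text
grind
[[                  -3                    1                    1
                    -1                    0                   -2
                     0                    0                    1
                     2                    3                   -1
                    -4                    0                   -1
                     0                    0                   -4
                     1                   -3                    2
                    -1]
 [                  -1                   -3                    4
                    -2                    0                    2
                     0                   -1                    0
  -9223372036854775808                   -4                   -1
                     0                   -1                   -2
                     3                   -1                   97
                    94                   -2                   -4
                    -1]
 [                   0                    0                   -1
                    -2                    0                    0
      
[... 5924 characters left out ...]
-1  0 -1]
 [51 52 50 51 50 52 54 55 52 54 54 53 57  1 -1 -1 -1 -1 -1  1]
 [-2  0 48 50 52 53 53 55 54 55 55 54 54 57 59 57  0  0  0 -1]
 [-3  0 -2 -2 51 53 53 53 54 54 53 56 58 55 55 54 57 54  1  2]
 [-3  2 -1 -1 50 53 53 54 55 54 52 55 56 57 55 58 59 56 -2  0]
 [ 1  1 -3  2  1 48 51 53 55 54 57 56 57 55 57 54 58 55 -2  0]
 [-2  0 -1  0 -1  1  0  0 53 54 54 55 55 57 58 59 54  1  0 -1]
 [ 0  0  1 -2 -3 -2 -2 -1 -2  2 50 55 56 58 57 58 55  1 -2  1]
 [-2 -2  0 -2 -1 -1 -2 -3 -1 -1 -2 -1  0 53 54 57 57  0 -1  0]
 [-3  1 -2 -2 -1  1  4  0  1  2 -1  2 -1 -3  2  0  0 -1  1  0]
 [ 1  0  2 -1  2  1  2  0  0  2  0 -4 -1 -1  1  1  2 -3  0  1]]<stdin>:5: RuntimeWarning: invalid value encountered in cast
```

View pics/crop_top.png

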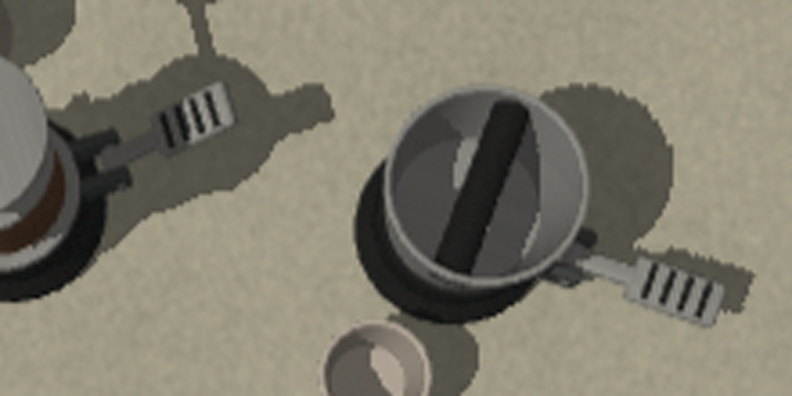

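View pics/crop_side.png

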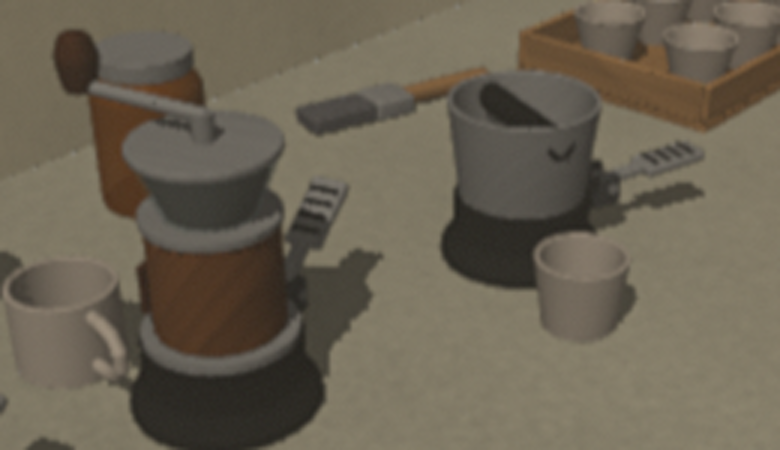

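The crops confirm it. The grinder is the wooden drum with hopper and crank, and its pedal is up. The knock box is the grey tub with a black bar on a black foot, and its pedal is level. Next I'll fit the hinge frames and check clearances.

```bash
cat > fit.py <<'E'
import numpy as np,cv2
from h import cloud
ROI=dict(tamp=(130,172,128,168),grind=(118,158,256,302),knock=(164,204,396,438))
def fit(c,n,roi=None):
    W=cloud(c); r0,r1,c0,c1=roi or ROI[n]
    g=c["color"][r0:r1,c0:c1]; w=W[r0:r1,c0:c1]
    m=(np.nan_to_num(w[...,2])>0.035).astype(np.uint8)
    m=cv2.morphologyEx(m,cv2.MORPH_OPEN,np.ones((7,7),np.uint8))   # drops thin arm, keeps 28 mm wide pedal
    k,l,st,_=cv2.connectedComponentsWithStats(m); i=1+np.argmax(st[1:,4]); p=w[l==i]
    pm=np.median(p,0); p=p[np.linalg.norm(p-pm,axis=1)<.06]
    ce=p.mean(0); vt=np.linalg.svd(p-ce)[2]; x=vt[0]; x=x*-np.sign(x[1]); nn=vt[2]*np.sign(vt[2][2])
    q=(p-ce)@x; y=(p-ce)@np.cross(nn,x)
    L=np.percentile(q,[1,99]); Y=np.percentile(y,[2,98])
    az=np.arctan2(x[1],x[0]); tilt=np.arctan2(np.hypot(nn[0],nn[1]),nn[2])
    tip=ce+x*L[1]; mid=tip-x*.0275
    return dict(ce=ce,x=x,n=nn,len=L[1]-L[0],wid=Y[1]-Y[0],az=np.degrees(az),slope=np.degrees(np.arcsin(x[2])),ntilt=np.degrees(tilt),tip=tip,midtop=mid,npx=len(p))
E
python3 - <<'E'
import pickle,numpy as np
from fit import *
np.set_printoptions(suppress=True,precision=4)
c=pickle.load(open("top0.pkl","rb"))
for n in ROI:
    print(n,fit(c,n))
# side-view clearance: highest things in swept region
s=pickle.load(open("side0.pkl","rb")); 
for nm,cc in(("side",s),("top",c)):
    W=cloud(cc).reshape(-1,3); W=W[~np.isnan(W[:,0])]
    for x0 in np.arange(.2,.9,.1):
        print(nm,round(x0,1),[ (lambda q: int(1000*np.percentile(q[:,2],99.5)) if len(q)>20 else -1)(W[(W[:,0]>x0)&(W[:,0]<x0+.1)&(W[:,1]>y0)&(W[:,1]<y0+.1)]) for y0 in np.arange(-.8,.5,.1)])
E
```

```text
tamp {'ce': array([0.5736, 0.2991, 0.0704]), 'x': array([-0.4078, -0.8927,  0.1918]), 'n': array([-0.1364,  0.2672,  0.9539]), 'len': np.float64(0.027972330994296288), 'wid': np.float64(0.0220653793018662), 'az': np.float64(-114.55078731371243), 'slope': np.float64(11.056010409264305), 'ntilt': np.float64(17.457146403262286), 'tip': array([0.5678, 0.2864, 0.0732]), 'midtop': array([0.579 , 0.3109, 0.0679]), 'npx': 106}
grind {'ce': array([0.5922, 0.0103, 0.0823]), 'x': array([ 0.2069, -0.829 ,  0.5196]), 'n': array([-0.1734,  0.4916,  0.8534]), 'len': np.float64(0.055812513512825665), 'wid': np.float64(0.025888527610153686), 'az': np.float64(-75.98456958717982), 'slope': np.float64(31.30669732729307), 'ntilt': np.float64(31.420344658764105), 'tip': array([ 0.5976, -0.0113,  0.0958]), 'midtop': array([0.5919, 0.0115, 0.0815]), 'npx': 294}
knock {'ce': array([ 0.4889, -0.2753,  0.0545]), 'x': array([-0.3672, -0.9249,  0.0983]), 'n': array([0.0114, 0.1013, 0.9948]), 'len': np.float64(0.05425127742650114), 'wid': np.float64(0.026262993354768525), 'az': np.float64(-111.65445714790312), 's
[... 332 characters left out ...]
7, 55, 2, 13, 2, 49, 124]
side 0.5 [60, 61, 61, 60, 2, 127, 127, 125, 184, 204, 75, 127, 128]
side 0.6 [61, 62, 62, 61, 2, 2, 2, 93, 91, 236, 49, 1, 121]
side 0.7 [61, 62, 61, 61, 20, 21, 2, 130, 126, 104, 104, 85, 1]
side 0.8 [3, 2, 3, 2, 20, 20, 13, 131, 129, 104, 105, 84, -1]
top 0.2 [-1, -1, 3, 51, 127, 127, 3, 3, 3, 3, 21, 15, 3]
top 0.3 [-1, -1, 81, 3, 128, 127, 3, 3, 3, 3, 3, 8, 84]
top 0.4 [-1, 2, 86, 3, 55, 58, 127, 56, 4, 9, 3, 37, 91]
top 0.5 [-1, 16, 62, 61, 3, 127, 128, 127, 185, 206, 76, 126, 129]
top 0.6 [-1, 32, 62, 61, 3, 3, 3, 94, 88, 238, 58, 3, 123]
top 0.7 [-1, 45, 62, 61, 21, 21, 3, 131, 108, 105, 105, 86, 72]
top 0.8 [-1, 3, 3, 3, 18, 21, 4, 132, 130, 105, 105, 85, 69]
```

Run:
```python
from h import *
import pickle
s=state(); q=s["ee_rot"]
print(ik([.594,.003,.27],q), ik([.594,.003,.046],q))
move_gripper(0.0)
movep([.594,.003,.27],[.9892,.1464,0,0]); 
servo_line([.594,.003,.115],rate=.12)
s=state(); print(s["time_s"],s["ee_pos"],s["force"])
r=servo_line([.594,.003,.046],rate=.05,max_force=12)
s=state(); print(r,s["time_s"],s["ee_pos"],s["force"])
c=camera("side"); cv2.imwrite("pics/side1.png",c["color"])
```

```text
[ 0.08023796  0.39060367 -0.21485304  1.86675263  0.10170377  0.89531318
 -1.45959085] [-0.09885776  0.68959394  0.02626535  2.01801643 -0.04424255  0.43502819
 -1.31541392]
5.1167 [0.59467849 0.00304944 0.11576364] [ 0.04403357 -0.06977102  0.34758863]
True 6.3333 [0.59403321 0.00252866 0.04950481] [-1.60599548  0.3239794   7.20408003]
```

Run:
```python
from h import *
import pickle
from fit import *
pause(.3)
servo_line([.594,.003,.2],rate=.15)
# standoff next: over area near the knock box pedal
servo_line([.50,-.40,.30],rate=.3)
c=camera("top"); cv2.imwrite("pics/top2.png",c["color"]); 
s=camera("side"); cv2.imwrite("pics/side2.png",s["color"])
pickle.dump((c,s),open("c2.pkl","wb"))
print(state()["time_s"])
for n in ROI:
    try: print(n,{k:np.round(v,3) for k,v in fit(c,n).items()})
    except Exception as e: print(n,e)
```

```text
9.5083
tamp {'ce': array([0.574, 0.305, 0.068]), 'x': array([ 0.276, -0.913,  0.3  ]), 'n': array([-0.1  ,  0.283,  0.954]), 'len': np.float64(0.054), 'wid': np.float64(0.026), 'az': np.float64(-73.187), 'slope': np.float64(17.435), 'ntilt': np.float64(17.454), 'tip': array([0.582, 0.28 , 0.076]), 'midtop': array([0.574, 0.306, 0.068]), 'npx': np.int64(268)}
grind {'ce': array([0.595, 0.002, 0.049]), 'x': array([ 0.259, -0.966,  0.002]), 'n': array([-0.03 , -0.006,  1.   ]), 'len': np.float64(0.055), 'wid': np.float64(0.027), 'az': np.float64(-74.976), 'slope': np.float64(0.133), 'ntilt': np.float64(1.77), 'tip': array([ 0.602, -0.024,  0.049]), 'midtop': array([0.595, 0.002, 0.049]), 'npx': np.int64(308)}
knock {'ce': array([ 0.49 , -0.273,  0.054]), 'x': array([-0.404, -0.908,  0.109]), 'n': array([0.031, 0.105, 0.994]), 'len': np.float64(0.048), 'wid': np.float64(0.027), 'az': np.float64(-113.952), 'slope': np.float64(6.247), 'ntilt': np.float64(6.304), 'tip': array([ 0.48 , -0.295,  0.057]), 'midtop': array([ 0.492, -0.27 ,  0.054]), 'npx': np.int64(282)}
```

View pics/top2.png

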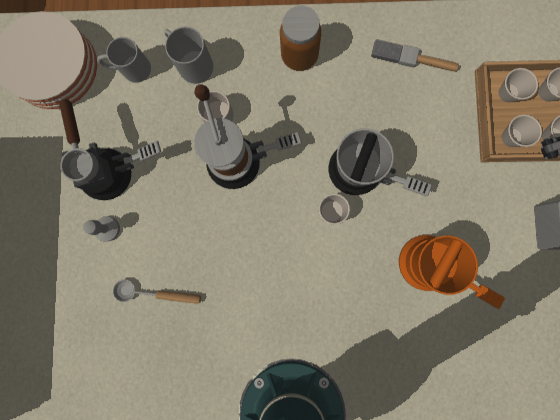

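View pics/side2.png

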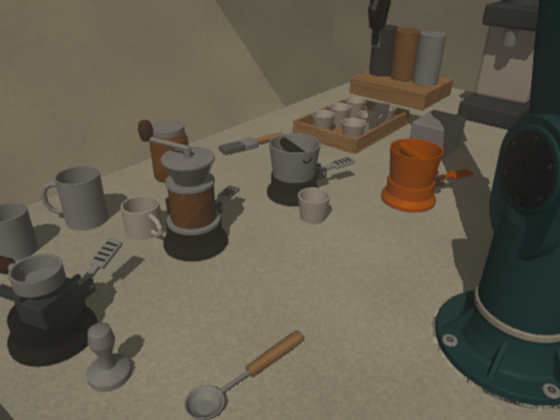

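The grinder lever is now level: fitted slope 0.1°, pedal top z 49 mm. Tamper and knock box are unchanged. For the knock box I'll pinch the pedal with the tool leaning outward, then swing it rigidly about the hinge so it ends close to upright.

```bash
cat > kb.py <<'E'
from h import *
from scipy.spatial.transform import Rotation as R
az=np.radians(-112.7); u=np.array([np.cos(az),np.sin(az),0]); Z=np.array([0,0,1.]); v=np.cross(Z,u)
mid=np.array([.490,-.2735,.050]); th0=.105
H=mid-.065*np.cos(th0)*u; H[2]=.045
def pose(th,a0=.45,r=.068,back=0,sg=1,deep=.022):
    a=a0-(th-th0)
    zt=-np.cos(a)*Z-np.sin(a)*u; y=sg*v; x=np.cross(y,zt)
    q=R.from_matrix(np.stack([x,y,zt],1)).as_quat()
    p=H+r*(np.cos(th)*u+np.sin(th)*Z)+(deep-back)*zt
    return p,q
E
python3 - <<'E'
from kb import *
print(H)
for a0 in(.45,):
  for sg in(1,-1):
    for th,b in((th0,.1),(th0,0),(.3,0),(.58,0),(.58,.1)):
        p,q=pose(th,a0,back=b,sg=sg); j=ik(p,q); print(a0,sg,th,b,p.round(3),None if j is None else j.round(2))
E
```

```text
[ 0.51494574 -0.21386528  0.045     ]
0.45 1 0.105 0.1 [ 0.476 -0.308  0.122] [ 1.11  0.69 -0.56  1.96 -0.15  0.69  0.36]
0.45 1 0.105 0 [ 0.493 -0.267  0.032] [ 1.04  0.83 -0.56  2.02 -0.08  0.49  0.3 ]
0.45 1 0.3 0 [ 0.492 -0.269  0.044] [ 0.85  0.73 -0.41  2.05  0.04  0.44  0.09]
0.45 1 0.58 0 [ 0.493 -0.267  0.06 ] [ 0.55  0.65 -0.2   2.08  0.35  0.44 -0.33]
0.45 1 0.58 0.1 [ 0.494 -0.265  0.16 ] [ 0.63  0.5  -0.31  2.03  0.28  0.65 -0.27]
0.45 -1 0.105 0.1 [ 0.476 -0.308  0.122] [ 0.61  0.63  0.15  1.98 -0.72  0.84 -2.22]
0.45 -1 0.105 0 [ 0.493 -0.267  0.032] [ 0.63  0.76  0.02  2.03 -0.82  0.64 -2.15]
0.45 -1 0.3 0 [ 0.492 -0.269  0.044] [ 0.49  0.7   0.09  2.07 -0.66  0.52 -2.37]
0.45 -1 0.58 0 [ 0.493 -0.267  0.06 ] [ 0.19  0.66  0.3   2.1  -0.39  0.43 -2.76]
0.45 -1 0.58 0.1 [ 0.494 -0.265  0.16 ] [ 0.13  0.51  0.36  2.05 -0.25  0.62 -2.88]
```

Run:
```python
from kb import *
p,q=pose(th0,back=.14,sg=-1); 
movep(p,q); move_gripper(.65,force=30)
print(state()["time_s"],state()["qpos"].round(2))
p,q=pose(th0,back=.04,sg=-1); r=servo_line(p,rate=.12,max_force=12); print(r)
c=camera("top"); cv2.imwrite("pics/top3.png",c["color"]); s=camera("side"); cv2.imwrite("pics/side3.png",s["color"])
a=cv2.resize(c["color"][120:260,330:500],None,fx=3,fy=3); b=cv2.resize(s["color"][90:230,240:410],None,fx=3,fy=3)
a=cv2.resize(np.hstack([a,b]),(800,330)); cv2.imwrite("pics/ab3.png",a)
s=state();print(s["time_s"],s["ee_pos"],p,s["force"])
```

```text
11.425 [ 0.61  0.59  0.2   1.95 -0.68  0.92 -2.25]
False
12.5083 [ 0.48609349 -0.28447452  0.06902824] [ 0.48582725 -0.28347527  0.06833494] [-0.10254451  0.27963279  0.08605767]
```

View pics/ab3.png

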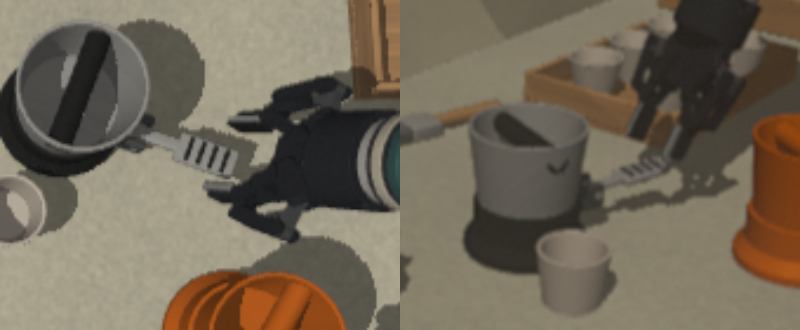

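The fingers straddle the pedal's sides: in the crop their tips are at (240,122) and (215,187), with the pedal at (207,155) between them, and they are clear of everything else. Going in, gripping and swinging it up.

Run:
```python
from kb import *
p,q=pose(th0,sg=-1); r=servo_line(p,rate=.08,max_force=10); s=state(); print(r,s["ee_pos"],p,s["force"])
if not r:
    move_gripper(0.0,force=30); s=state(); print("op",s["opening"],s["force"],s["time_s"])
    c=camera("side"); b=cv2.resize(c["color"][90:230,240:410],None,fx=3,fy=3); cv2.imwrite("pics/side4.png",b)
```

```text
False [ 0.49241991 -0.26728968  0.03193525] [ 0.49254149 -0.26742438  0.03231705] [0.33708634 0.51017188 1.00312986]
op 0.31952588112070235 [ 2.87074633 -1.4545319  -0.35309833] 13.5167
```

View pics/side4.png

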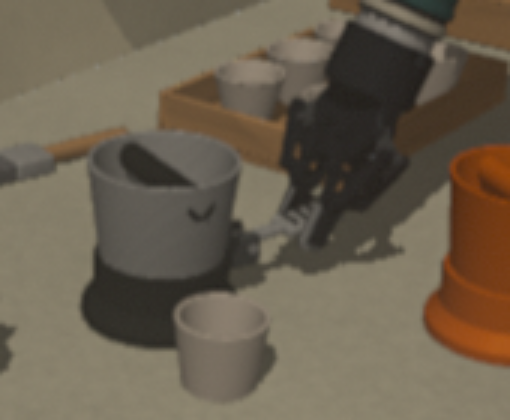

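The grip holds at opening 0.32, about 27 mm, which matches the 28 mm pedal. Raising now.

Run:
```python
from kb import *
for th in np.linspace(th0,.59,7)[1:]:
    p,q=pose(th,sg=-1); r=servo_line(p,rate=.03,frame=q,max_force=20); s=state(); print(round(th,3),r,s["ee_pos"].round(4),p.round(4),s["force"].round(1),round(s["opening"],3),s["time_s"])
    if r: break
pause(.3); print(state()["time_s"],state()["qpos"].round(2))
c=camera("side"); b=cv2.resize(c["color"][90:230,240:410],None,fx=3,fy=3); cv2.imwrite("pics/side5.png",b)
```

```text
0.186 False [ 0.4934 -0.2694  0.0376] [ 0.4922 -0.2682  0.037 ] [ 3.6 -3.1  0.5] 0.318 13.875
0.267 False [ 0.4933 -0.2697  0.042 ] [ 0.492  -0.2686  0.0418] [ 4.7 -3.9 -1.4] 0.321 14.1833
0.348 False [ 0.4933 -0.2696  0.0466] [ 0.492  -0.2687  0.0466] [ 5.  -2.4 -2.1] 0.328 14.4917
0.428 False [ 0.4934 -0.2691  0.0513] [ 0.4921 -0.2684  0.0514] [ 4.6 -1.9 -2.4] 0.318 14.8
0.509 False [ 0.4938 -0.2681  0.0559] [ 0.4924 -0.2677  0.0562] [ 4.7 -1.7 -2.3] 0.32 15.1083
0.59 False [ 0.4941 -0.2673  0.06  ] [ 0.4928 -0.2667  0.0608] [ 6.2 -3.6 -8.5] 0.32 15.4167
15.7167 [ 0.07  0.7   0.47  2.1  -0.6   0.46 -2.55]
```

View pics/side5.png

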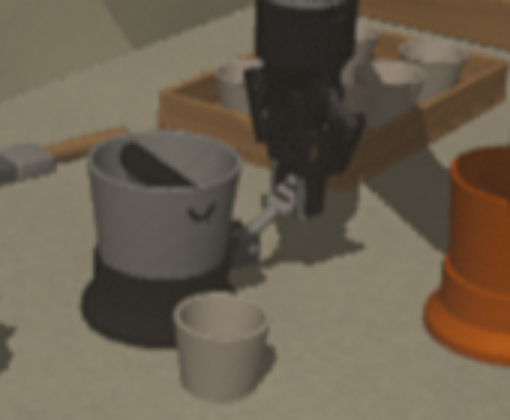

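The lever is up at its stop: it slopes up in the crop and the resisting force rose at the last step. Releasing and backing out along the tool axis.

Run:
```python
from kb import *
from fit import *
import pickle
move_gripper(.65)
p,q=pose(.59,sg=-1,back=.13); print(servo_line(p,rate=.1,max_force=15))
servo_line([p[0]-.02,p[1]-.2,.32],rate=.25)
c=camera("top"); s=camera("side"); cv2.imwrite("pics/top6.png",c["color"]); cv2.imwrite("pics/side6.png",s["color"])
for n in ROI:
    print(n,{k:np.round(v,3) for k,v in fit(c,n).items()})
st=state(); print(st["time_s"],st["ee_pos"],st["force"])
```

```text
False
tamp {'ce': array([0.574, 0.302, 0.069]), 'x': array([ 0.292, -0.914,  0.281]), 'n': array([-0.116,  0.258,  0.959]), 'len': np.float64(0.051), 'wid': np.float64(0.025), 'az': np.float64(-72.283), 'slope': np.float64(16.314), 'ntilt': np.float64(16.416), 'tip': array([0.581, 0.281, 0.076]), 'midtop': array([0.573, 0.306, 0.068]), 'npx': np.int64(244)}
grind {'ce': array([ 0.597, -0.006,  0.049]), 'x': array([ 0.347, -0.938, -0.024]), 'n': array([-0.016, -0.031,  0.999]), 'len': np.float64(0.039), 'wid': np.float64(0.027), 'az': np.float64(-69.708), 'slope': np.float64(-1.351), 'ntilt': np.float64(1.997), 'tip': array([ 0.604, -0.025,  0.049]), 'midtop': array([0.594, 0.001, 0.049]), 'npx': np.int64(207)}
knock {'ce': array([ 0.493, -0.266,  0.085]), 'x': array([-0.357, -0.746,  0.562]), 'n': array([0.166, 0.541, 0.824]), 'len': np.float64(0.053), 'wid': np.float64(0.027), 'az': np.float64(-115.568), 'slope': np.float64(34.175), 'ntilt': np.float64(34.471), 'tip': array([ 0.484, -0.286,  0.099]), 'midtop': array([ 0.494, -0.265,  0.084]), 'npx': np.int64(327)}
18.8083 [ 0.47505797 -0.46033926  0.31866958] [-0.06220846  0.32589046  0.09698656]
```

View pics/top6.png

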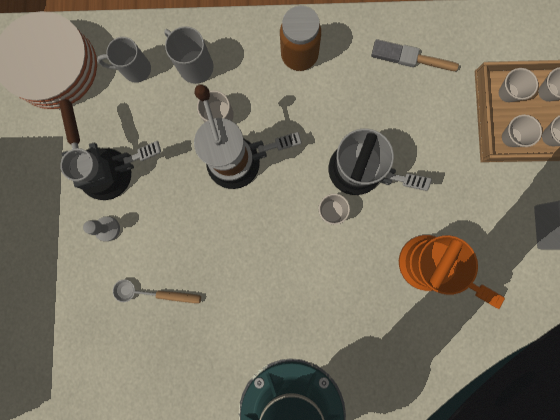

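View pics/side6.png

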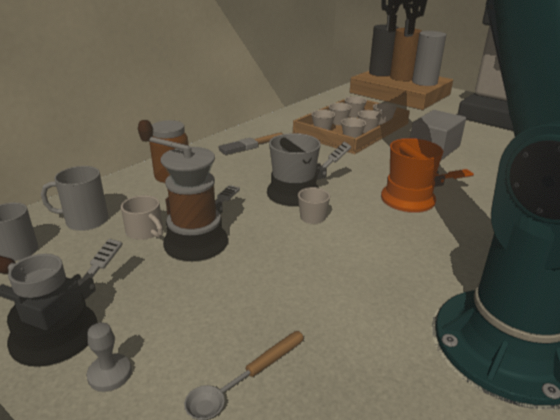

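The pictures show the knock box pedal sloping up (side view, 340,152), the grinder pedal level (230,192) and the tamper unchanged (104,255). The arm touches nothing.

```bash
python3 -c "
from station import *
print(state()['time_s'],state()['force'],sign_off())"
```

```text
the job is handed in; nothing more can be done
18.8083 [-0.06220846  0.32589046  0.09698656] None
```

The job is done and handed in at 18.8 s of the 45 s allowed. I pressed the grinder's lever down to its stop with closed fingers. I then pinched the knock box's pedal by its sides, swung it up about its hinge to the upper stop, and let go.

- **Grinder:** the lever is about 0–2° from level, with the pedal top at 49 mm.
- **Knock box:** the lever is about 34° up, at its upper stop.
- **Tamping stand:** the pedal middle reads the same to about 1 mm in the pictures before and after the knock box was moved. In the first picture the fit was poor: it caught only part of the pedal, so its middle was about 7 mm off. The pictures before and after look the same, and the robot never came near it.
- **Robot:** it ended clear of everything, with under 0.4 N on the tool.

One small disagreement: the fitted directions of the levers varied by 2–5° between pictures because of depth noise. This did not affect the result.

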